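Stand the painted board up against the leaning rest

ROBOT

A 6-joint arm with a two-finger parallel gripper is mounted at the origin on the work surface. World frame = base frame: x ahead of the robot, y to its left, z up, the work surface at z = 0. Lengths are in m, angles in rad, forces in N, time in s.
With the tool pointing down it reaches from about 0.25 to 0.775 m from the base axis. Payload 4 kg.
Tool frame: the origin (TCP) lies where the fingers leave the gripper's body, on its centre line; the fingertips stand 97 mm ahead of it and the grasp point (between the pads) lies 78 mm ahead of it; z points along the fingers, y is the line along which they close (so a half turn about z gives the same grasp; the last joint's range is limited). The gripper opens to 94 mm and grips with 3 to 60 N. Pads are 16 mm wide; open, the fingers measure 119 mm over their backs; the gripper's body (75 mm by 177 mm) begins 78 mm behind the grasp point.
Start: joints at [-1.438, 0.087, 1.371, -0, 1.684, -0.103], TCP at [0.128, -0.535, 0.303] pointing down, gripper open.
Joint ranges: [-3.1, 3.1], [-0.76, 2.03], [0.27, 2.55], [-1.08, 4.22], [0.17, 2.65], [-2.57, 2.57]. Speed limits (rad/s): [2.79, 2.79, 3.14, 3.14, 3.14, 3.14].

INTERFACE

Orientations are given as [roll, pitch, yaw] about the fixed x, y, z axes, in that order (R = Rz(yaw) Ry(pitch) Rx(roll)).
In Python, from bench import robot, eyes gives the robot as it stands. The module is installed in compiled form; this text tells all that it offers.
- The arm moves only by the tool carry_out, never from a script. Its argument "deltas" is a list of rows, each an object of numbers: "dx", "dy", "dz": the shift along the tool's x, y, z each as a share of 0.02 m, from -1 to 1; "wx", "wy", "wz": the turn, a rotation vector about the tool's x, y, z each as a share of 0.12 rad, from -1 to 1; "gripper": the closure in counts, from 0 (fully open) to 255 (shut). In form: [{"dx": .., "dy": .., "dz": .., "wx": .., "wy": .., "wz": .., "gripper": ..}, ...]. A call has 1 to 20 rows; each row shifts and turns the commanded pose from where the row before left it, along the tool's axes as they then stand; what a row does not reach is not made up. A row lasts 1/12 s, in which the tool goes at most 41.7 mm and 7.16 degrees, less where a joint would pass 70% of its speed; a pose out of reach is approached as far as the arm can. A call with a number of a shift or a turn outside -1 to 1 is refused whole. A call with a gripper value outside its range is refused whole. The fingers move at their own pace and stop on an object; the grip force is fixed at half the most. Time passes only in rows, so rows that do not move let the fingers close. It gives the time, the measured TCP pose, the force, the opening and the grip force at its end, in the units of the state.
- robot.get_obs(): the state, without advancing time (a new reading comes with each control period).
- eyes.snapshot(name): name is "scene" or "side" or "wrist"; returns the picture (480x640x3 uint8, red, green, blue); there is no depth.
- eyes.get_calibration(name): a dict with "fovy" (degrees; the focal length in pixels is half the picture's height over the tangent of half this angle, whatever the lens; pixels are square), "cx", "cy" (the principal point, pixels), "k1" (the pictures are not rectified: a ray, as slopes to the right and down, at radius r is drawn at 1 + k1 r^2 times it, then the intrinsics apply), "R" (3x3) and "t" (3): a world point X has camera coordinates R X + t. Camera axes: x right, y down, z forward; pixel columns grow to the right and rows downward; lengths in m; the calibration is good to about 2 mm. A picture is of the moment at which its call begins: read the wrist's pose just before it. get_calibration takes no time and is no camera call; for the wrist camera it gives the pose at the moment of the call.
- robot.close_job(): hands the job in; it is judged then, once.
The state is a dict: "time": time; "joint_positions": joint angles; "qvel": joint speeds; "joint_torque": joint torques, N m; "tool_pos": TCP position; "ee_rot": TCP orientation; "wrist_force": force on the tool from outside, world axes, zero at the start; "wrist_torque": the same for the moment, N m; "width": finger opening in m; "finger_force": force on a finger pad.
Only numpy, scipy, OpenCV 4.12 (cv2) and the standard library are available. Lean on these libraries where they do the work, as an engineer would, in place of code of your own. Each camera call takes 0.05 s, during which the arm holds its last target. There are 200 camera calls.

TASK

The art class is over and the paint is dry: stand the larger of the two black painted boards upright against the wooden leaning rest. Push it against the rest so that it pivots up on its far edge, without lifting it off the desk, and leave it leaning there on its own, square to the rest. Leave the smaller board and the paint jar between the boards where they are.

Things in the scene. Friction and masses are not known exactly. Their poses are not given: they have to be found in the camera images.
- board: Larger board, 150 wide, 115 deep, 8 thick (mm), 180 g. Lies sloped 15 deg: far (pivot) edge on desk 8-25 short of rest, near edge raised, its underside 30 up. Wood batten under it, 24 high, stands 67-83 from pivot edge; near end overhangs it 28. Origin: mid pivot edge, on underside. x: along underside to raised edge (115 away), y: along pivot edge, z: out of painted face. Stood up, x points up.
- small_board: Smaller black board, 85 mm wide, 85 mm deep, 8 mm thick, same make, also lying sloped 15 degrees on a batten before the rest, left or right of the larger one. Origin and axes as for the larger board. To be left lying.
- rest: Fixed wooden fence 420 mm wide; its plain flat front face rises from the desk to 98 mm high, leaning back 12 degrees from vertical (away from the robot), no lip at its foot. Origin: middle of the foot of the front face, at desk height. x level, away from the boards into the rest; y along the face; z up. The boards lie within 4 degrees of square to it.
- jar: A small closed paint jar, blue with a white label and cap, 34 mm across and 46 mm high, standing on the desk between the two boards. Origin: centre of its underside. To be left standing.
There are look-alikes about, which are no part of the job. What is shaped like the jar but turquoise is not meant.

How it is judged:
At the end, for the whole second after the job is handed in: Larger board stands on its pivot edge (under 15 mm up), x axis within 21 degrees of vertical, pivot edge within 35 mm of the rest's foot and before its face, within 10 degrees of parallel, still; small board still lies and jar stands, each moved under 20 mm (angle between board's own x axis and vertical below 0.37 rad and x of board in the frame of rest between -0.035 and 0.01 m and y of board in the frame of rest between -0.2 and 0.2 m and angle between the y axis of board and the y axis of rest, either way round below 0.175 rad and height (world z) of board below 0.015 m and linear speed of board below 0.02 m/s and distance of each of small_board, jar from where it was at the start of the episode below 0.02 m and angle between small_board's own z axis and vertical below 0.5 rad and angle between jar's own z axis and vertical below 0.3 rad); the robot touches nothing.
It fails at once if the larger board is lifted off the desk (its pivot edge more than 40 mm up) (height (world z) of board above 0.04 m).
It fails at once if the smaller board is shifted more than 20 mm or tipped up (distance of small_board from where it was at the start of the episode above 0.02 m or angle between small_board's own z axis and vertical above 0.6 rad).
It fails at once if the jar is shifted more than 20 mm or knocked over (distance of jar from where it was at the start of the episode above 0.02 m or angle between jar's own z axis and vertical above 0.5 rad).
It also fails if it takes over 35 s, if anything falls off the work surface, if the arm or the gripper's body presses on something with over 40 N, if the wrist force passes 120 N, or if a joint passes its speed limit or range.

## Working session

There is one attempt and no reset: what is moved stays moved. The work goes in short steps, Python scripts to look and compute and a tool call to move; the robot and the scene stay as the last step left them, time stands still between calls to the robot, and variables do not carry over. Pictures are saved under pics/ and viewed, at most 10 in all, crops included, and the job is handed in when it is done.

Besides the shell and the picture viewer there is one more tool, called after "Emit:" as name(argument=value, ...) on one line, values as JSON. carry_out: Moves the arm, as the interface text tells. Shift numbers are shares of 0.02 m and turn numbers shares of 0.12 rad, none past 1 either way. Its arguments: {"type":"object","properties":{"deltas":{"type":"array","items":{"type":"object","properties":{"dx":{"type":"number"},"dy":{"type":"number"},"dz":{"type":"number"},"wx":{"type":"number"},"wy":{"type":"number"},"wz":{"type":"number"},"gripper":{"type":"number"}}}}},"required":["deltas"]}

```bash
mkdir -p pics; cat > h.py <<'E'
import numpy as np, cv2
from bench import robot, eyes
def K(c):
    f=240/np.tan(np.radians(c["fovy"])/2); return f
def ray(c,u,v):
    f=K(c); d=np.array([(u-c["cx"])/f,(v-c["cy"])/f]); p=d.copy()
    for _ in range(30): p=d/(1+c["k1"]*(p@p))
    R=np.array(c["R"]);t=np.array(c["t"]); return -R.T@t, R.T@np.array([p[0],p[1],1])
def atz(c,u,v,z):
    o,d=ray(c,u,v); return o+d*(z-o[2])/d[2]
def proj(c,X):
    x=np.array(c["R"])@np.array(X)+np.array(c["t"]); p=x[:2]/x[2]; p=p*(1+c["k1"]*(p@p)); return p*K(c)+[c["cx"],c["cy"]]
E
python3 - <<'E'
from h import *
import json
o=robot.get_obs(); print(o["time"],o["tool_pos"],o["ee_rot"])
for n in ("scene","side"):
    c=eyes.get_calibration(n); json.dump({k:np.array(v).tolist() for k,v in c.items()},open(n+".json","w"))
    print(n,c["fovy"],c["k1"],(-np.array(c["R"]).T@np.array(c["t"])).round(3))
    cv2.imwrite(f"pics/{n}0.png",eyes.snapshot(n)[:,:,::-1])
E
```

```text
0.0 [ 0.12841869 -0.5344482   0.30154918] [-3.13948743e+00 -2.20058834e-04  2.35764317e-01]
scene 57.51657659593614 -0.09271412309611639 [ 0.827 -0.381  0.492]
side 51.70328002601236 -0.10417865622300651 [ 0.352 -0.468  0.413]
```

View pics/scene0.png

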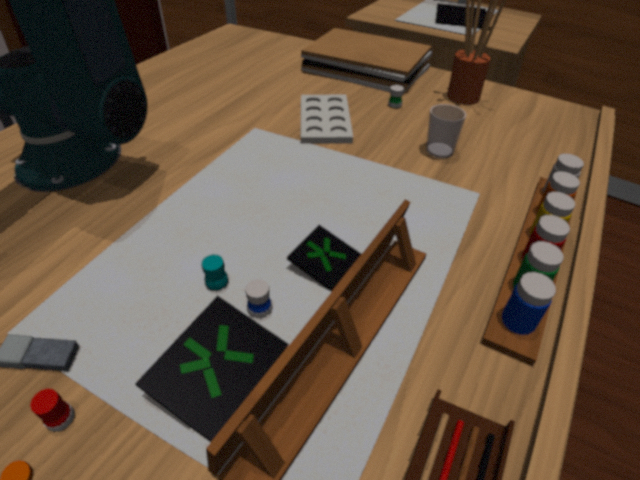

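View pics/side0.png

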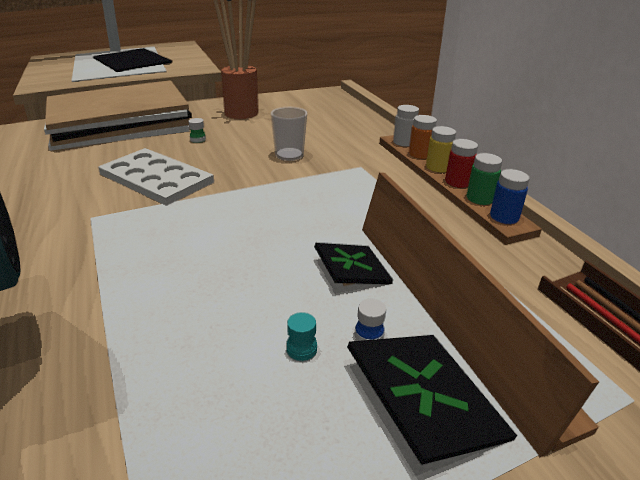

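The larger board is nearest to the scene camera, at about (215,370), and the rest is to its right. The blue jar is at (258,298), the turquoise look-alike at (214,272) and the small board at (325,257). I'll enlarge crops to read the corners.

```bash
python3 - <<'E'
import cv2,numpy as np
def crop(n,x0,y0,w,h,s):
    im=cv2.imread(f"pics/{n}0.png")[y0:y0+h,x0:x0+w]; im=cv2.resize(im,None,fx=s,fy=s,interpolation=cv2.INTER_CUBIC)
    im=cv2.convertScaleAbs(im,alpha=1.8)
    for i in range(0,w,20):
        cv2.putText(im,str(x0+i),(i*s,8),0,.3,(0,0,255)); cv2.line(im,(i*s,0),(i*s,h*s),(0,0,255) if i%100==0 else (120,120,255),1)
    for j in range(0,h,20):
        cv2.putText(im,str(y0+j),(0,j*s+8),0,.3,(0,0,255)); cv2.line(im,(0,j*s),(w*s,j*s),(120,120,255),1)
    cv2.imwrite(f"pics/{n}c.png",im)
crop("scene",130,230,260,200,3) if 0 else crop("scene",130,280,200,190,3)
crop("side",340,300,260,180,3)
E
```

```text
(no output)
```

View pics/scenec.png

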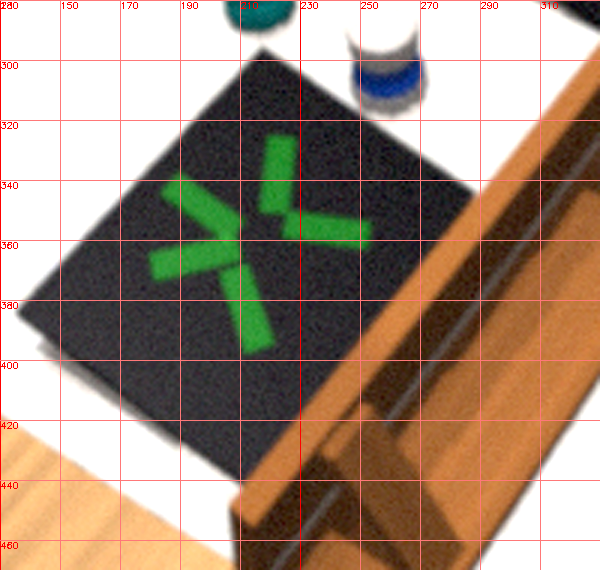

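View pics/sidec.png

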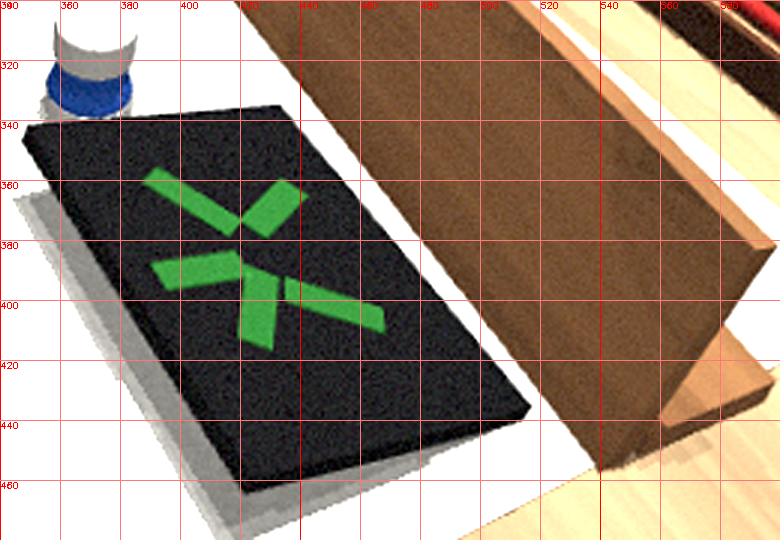

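Side view: painted corners are at (349,342), (433,335) and (517,436), the raised lower corner is at (421,464), and the rest's foot ends are near (540,457) and (363,240). Scene view: raised corners are at (218,296) and (135,384).

```bash
cat > fit.py <<'E'
from h import *
import json
from scipy.optimize import least_squares
S={n:json.load(open(n+".json")) for n in("scene","side")}
def T(p,X,tilt):
    # local: a = toward rest (level) etc. board x axis level dir = angle yaw
    x,y,w=p; X=np.array(X); ct,st=np.cos(tilt),np.sin(tilt)
    lx=X[0]*ct-X[2]*st; lz=X[0]*st+X[2]*ct; c,s=np.cos(w),np.sin(w)
    return [x+c*lx-s*X[1],y+s*lx+c*X[1],lz]
def fit(obs,p0,tilt):
    r=lambda p:np.concatenate([proj(S[n],T(p,X,tilt))-uv for n,X,uv in obs])
    s=least_squares(r,p0,loss="soft_l1"); return s.x,r(s.x).round(1).reshape(-1,2)
if __name__=="__main__":
    side=S["side"]; t15=np.radians(15)
    for n,u,v,z in(("side",433,335,.008),("side",517,436,.008),("side",540,457,0),("side",363,240,0),("side",370,337,0),("scene",218,296,.0375),("scene",135,384,.0375),("side",349,342,.0375),("scene",260,315,0)):
        print(n,u,v,atz(S[n],u,v,z).round(4))
    a=atz(side,433,335,.008)[:2];b=atz(side,517,436,.008)[:2];r=atz(side,349,342,.0375)[:2]
    m=(a+b)/2; d=r-a; w=np.arctan2(d[1],d[0]); e=np.sign((a-m)@[-np.sin(w),np.cos(w)])
    L,H,B=.115,.008,.075*e
    obs=[("side",(0,B,H),(433,335)),("side",(0,-B,H),(517,436)),("side",(L,B,H),(349,342)),("side",(L,-B,0),(421,464)),("side",(L,B,0),(347,346)),("scene",(L,B,H),(218,296)),("scene",(L,-B,H),(135,384))]
    p,res=fit(obs,[*m,w],t15); print("board",p.round(4),np.degrees(p[2]),res.tolist(),"jar side y sign",e)
    f1=atz(side,540,457,0);f2=atz(side,363,240,0); d=f2-f1; print("rest len",np.linalg.norm(d))
    m=(f1+f2)/2; n=np.array([-d[1],d[0]]); n*=np.sign(n@(m[:2]-p[:2])); w=np.arctan2(n[1],n[0])
    e=np.sign((f2-m)[:2]@[-np.sin(w),np.cos(w)]); zt=.098; xt=zt*np.tan(np.radians(12))
    obs=[("side",(0,-e*.21,0),(540,457)),("side",(xt,-e*.21,zt),(597,382)),("side",(xt,e*.21,zt),(380,174)),("side",(0,e*.21,0),(363,240))]
    q,res=fit(obs,[*m[:2],w],0); print("rest",q.round(4),np.degrees(q[2]),res.tolist())
    c,s=np.cos(q[2]),np.sin(q[2]); dd=p[:2]-q[:2]; print("board in rest",[c*dd[0]+s*dd[1],-s*dd[0]+c*dd[1]],np.degrees(p[2]-q[2]))
    for X in((0,.075,0),(0,-.075,0),(L,.075,0),(L,-.075,0)): print(X,np.round(T(p,X,t15),4))
E
python3 fit.py
```

```text
side 433 335 [ 0.636  -0.1351  0.008 ]
side 517 436 [ 0.638 -0.284  0.008]
side 540 457 [ 0.649  -0.3083  0.    ]
side 363 240 [0.6525 0.0844 0.    ]
side 370 337 [ 0.5699 -0.1044  0.    ]
scene 218 296 [ 0.5301 -0.1337  0.0375]
scene 135 384 [ 0.5312 -0.2833  0.0375]
side 349 342 [ 0.526  -0.1362  0.0375]
scene 260 315 [ 0.5771 -0.1091  0.    ]
board [ 0.6369 -0.2083 -3.1325] -179.47728197736473 [[0.7, -1.4], [0.7, -1.0], [0.2, -1.5], [-0.1, 0.3], [0.0, 0.2], [-2.0, -0.6], [-2.3, -0.5]] jar side y sign -1.0
rest len 0.39268044152057624
rest [ 0.658  -0.0999 -0.0298] -1.7100100870700328 [[3.2, 0.2], [-0.9, 0.5], [0.1, -2.7], [-0.4, -10.0]]
board in rest [np.float64(-0.017927631580815322), np.float64(-0.10893027044687192)] -177.7672718902947
(0, 0.075, 0) [ 0.6375 -0.2833  0.    ]
(0, -0.075, 0) [ 0.6362 -0.1333  0.    ]
(0.115, 0.075, 0) [ 0.5265 -0.2843  0.0298]
(0.115, -0.075, 0) [ 0.5251 -0.1343  0.0298]
```

Emit:
carry_out(deltas=[{"dx": 0.95, "dy": -0.55, "dz": 0.2, "gripper": 90}, {"dx": 0.95, "dy": -0.55, "dz": 0.2, "gripper": 90}, {"dx": 0.95, "dy": -0.55, "dz": 0.2, "gripper": 90}, {"dx": 0.95, "dy": -0.55, "dz": 0.2, "gripper": 90}, {"dx": 0.95, "dy": -0.55, "dz": 0.2, "gripper": 90}, {"dx": 0.95, "dy": -0.55, "dz": 0.2, "gripper": 90}, {"dx": 0.95, "dy": -0.55, "dz": 0.2, "gripper": 90}, {"dx": 0.95, "dy": -0.55, "dz": 0.2, "gripper": 90}, {"dx": 0.95, "dy": -0.55, "dz": 0.2, "gripper": 90}, {"dx": 0.95, "dy": -0.55, "dz": 0.2, "gripper": 90}, {"dx": 0.95, "dy": -0.55, "dz": 0.2, "gripper": 90}, {"dx": 0.95, "dy": -0.55, "dz": 0.2, "gripper": 90}, {"dx": 0.95, "dy": -0.55, "dz": 0.2, "gripper": 90}, {"dx": 0.95, "dy": -0.55, "dz": 0.2, "gripper": 90}, {"dx": 0.95, "dy": -0.55, "dz": 0.2, "gripper": 90}, {"dx": 0.95, "dy": -0.55, "dz": 0.2, "gripper": 90}, {"dx": 0.95, "dy": -0.55, "dz": 0.2, "gripper": 90}, {"dx": 0.95, "dy": -0.55, "dz": 0.2, "gripper": 90}, {"wz": 1, "gripper": 90}, {"wz": 1, "gripper": 90}])

```text
invalid input
```

```bash
python3 - <<'E'
from fit import *
for n,u,v in(("side",302,356),("scene",216,288)): print(atz(S[n],u,v,0).round(3))
print(robot.get_obs())
E
```

```text
[ 0.485 -0.104  0.   ]
[ 0.493 -0.103  0.   ]
{'time': 0.1, 'joint_positions': array([-1.43811022e+00,  8.78809199e-02,  1.37208601e+00, -6.55987965e-06,
        1.68360745e+00, -1.03101339e-01]), 'qvel': array([-0.00120308,  0.00052773, -0.00316285, -0.00127775, -0.00054123,
       -0.00098447]), 'joint_torque': array([ 1.66541246e-03, -3.41252625e+01, -3.03301620e+01,  7.19330949e-02,
        3.04484647e-02, -9.89153455e-05]), 'tool_pos': array([ 0.12843785, -0.53448288,  0.30162981]), 'ee_rot': array([-3.13962078e+00, -1.97471582e-04,  2.35786519e-01]), 'wrist_force': array([-0.03764485, -0.43792243, -0.20116537]), 'wrist_torque': array([-0.03635663, -0.0070444 ,  0.02352051]), 'finger_force': 0.0, 'width': 0.09394875546249618}
```

The call was refused, probably because every key is required. I'll give all of them.

Emit:
carry_out(deltas=[{"dx": 0.95, "dy": -0.55, "dz": 0.2, "wx": 0, "wy": 0, "wz": 0, "gripper": 90}, {"dx": 0.95, "dy": -0.55, "dz": 0.2, "wx": 0, "wy": 0, "wz": 0, "gripper": 90}, {"dx": 0.95, "dy": -0.55, "dz": 0.2, "wx": 0, "wy": 0, "wz": 0, "gripper": 90}, {"dx": 0.95, "dy": -0.55, "dz": 0.2, "wx": 0, "wy": 0, "wz": 0, "gripper": 90}, {"dx": 0.95, "dy": -0.55, "dz": 0.2, "wx": 0, "wy": 0, "wz": 0, "gripper": 90}, {"dx": 0.95, "dy": -0.55, "dz": 0.2, "wx": 0, "wy": 0, "wz": 0, "gripper": 90}, {"dx": 0.95, "dy": -0.55, "dz": 0.2, "wx": 0, "wy": 0, "wz": 0, "gripper": 90}, {"dx": 0.95, "dy": -0.55, "dz": 0.2, "wx": 0, "wy": 0, "wz": 0, "gripper": 90}, {"dx": 0.95, "dy": -0.55, "dz": 0.2, "wx": 0, "wy": 0, "wz": 0, "gripper": 90}, {"dx": 0.95, "dy": -0.55, "dz": 0.2, "wx": 0, "wy": 0, "wz": 0, "gripper": 90}, {"dx": 0.95, "dy": -0.55, "dz": 0.2, "wx": 0, "wy": 0, "wz": 0, "gripper": 90}, {"dx": 0.95, "dy": -0.55, "dz": 0.2, "wx": 0, "wy": 0, "wz": 0, "gripper": 90}, {"dx": 0.95, "dy": -0.55, "dz": 0.2, "wx": 0, "wy": 0, "wz": 0, "gripper": 90}, {"dx": 0.95, "dy": -0.55, "dz": 0.2, "wx": 0, "wy": 0, "wz": 0, "gripper": 90}, {"dx": 0.95, "dy": -0.55, "dz": 0.2, "wx": 0, "wy": 0, "wz": 0, "gripper": 90}, {"dx": 0.95, "dy": -0.55, "dz": 0.2, "wx": 0, "wy": 0, "wz": 0, "gripper": 90}, {"dx": 0.95, "dy": -0.55, "dz": 0.2, "wx": 0, "wy": 0, "wz": 0, "gripper": 90}, {"dx": 0.95, "dy": -0.55, "dz": 0.2, "wx": 0, "wy": 0, "wz": 0, "gripper": 90}, {"dx": 0, "dy": 0, "dz": 0, "wx": 0, "wy": 0, "wz": 1, "gripper": 90}, {"dx": 0, "dy": 0, "dz": 0, "wx": 0, "wy": 0, "wz": 1, "gripper": 90}])

```text
time: 1.77
tool_pos: [0.4152, -0.2611, 0.2296]
ee_rot: [-3.14, 0.002, -0.007]
wrist_force: [0.9, -0.6, -0.3]
width: 0.0606
finger_force: 0.0
```

Emit:
carry_out(deltas=[{"dx": 0.6, "dy": -0.33, "dz": 0.98, "wx": 0, "wy": 0, "wz": 0.1, "gripper": 90}, {"dx": 0.6, "dy": -0.33, "dz": 0.98, "wx": 0, "wy": 0, "wz": 0, "gripper": 90}, {"dx": 0.6, "dy": -0.33, "dz": 0.98, "wx": 0, "wy": 0, "wz": 0, "gripper": 90}, {"dx": 0.6, "dy": -0.33, "dz": 0.98, "wx": 0, "wy": 0, "wz": 0, "gripper": 90}, {"dx": 0.6, "dy": -0.33, "dz": 0.98, "wx": 0, "wy": 0, "wz": 0, "gripper": 90}, {"dx": 0.6, "dy": -0.33, "dz": 0.98, "wx": 0, "wy": 0, "wz": 0, "gripper": 90}, {"dx": 0, "dy": 0, "dz": 0, "wx": 0, "wy": 0, "wz": 0, "gripper": 90}, {"dx": 0, "dy": 0, "dz": 0, "wx": 0, "wy": 0, "wz": 0, "gripper": 90}])

```text
time: 2.43
tool_pos: [0.4865, -0.223, 0.1114]
ee_rot: [-3.14, 0.004, -0.015]
wrist_force: [-0.1, 0.1, 0.2]
width: 0.0607
finger_force: 0.0
```

Emit:
carry_out(deltas=[{"dx": 0.4, "dy": 0, "dz": 0, "wx": 0, "wy": 0, "wz": 0, "gripper": 90}, {"dx": 0.4, "dy": 0, "dz": 0, "wx": 0, "wy": 0, "wz": 0, "gripper": 90}, {"dx": 0.4, "dy": 0, "dz": 0, "wx": 0, "wy": 0, "wz": 0, "gripper": 90}, {"dx": 0.25, "dy": 0, "dz": 0, "wx": 0, "wy": 0, "wz": 0, "gripper": 90}, {"dx": 0.2, "dy": 0, "dz": 0, "wx": 0, "wy": 0, "wz": 0, "gripper": 90}, {"dx": 0.2, "dy": 0, "dz": 0, "wx": 0, "wy": 0, "wz": 0, "gripper": 90}, {"dx": 0.2, "dy": 0, "dz": 0, "wx": 0, "wy": 0, "wz": 0, "gripper": 90}, {"dx": 0.2, "dy": 0, "dz": 0, "wx": 0, "wy": 0, "wz": 0, "gripper": 90}])

```text
time: 3.1
tool_pos: [0.5317, -0.2245, 0.1131]
ee_rot: [-3.141, 0.003, -0.016]
wrist_force: [-11.9, 0.3, 9.1]
width: 0.0607
finger_force: 5.9
```

```bash
python3 - <<'E'
from h import *
im=eyes.snapshot("side")[:,:,::-1]; cv2.imwrite("pics/s1.png",cv2.convertScaleAbs(cv2.resize(im[200:480,240:640],None,fx=2,fy=2),alpha=1.5))
E
```

```text
(no output)
```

View pics/s1.png

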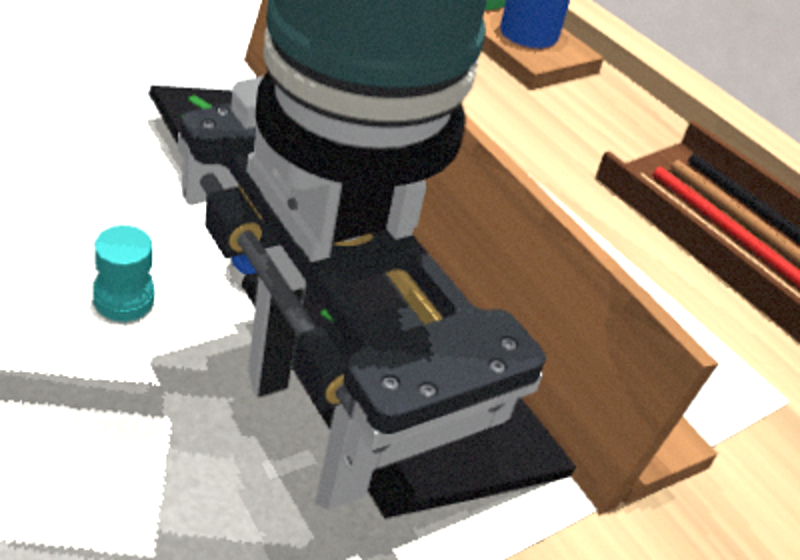

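The board slid about 15 mm and is now jammed against the rest foot, with a 12 N reaction. The near pivot corner is at crop (575,468), on the foot line. Next I back off and pitch the tool 45°.

Emit:
carry_out(deltas=[{"dx": -0.82, "dy": 0, "dz": 0, "wx": 0, "wy": 0, "wz": 0, "gripper": 90}, {"dx": -0.82, "dy": 0, "dz": 0, "wx": 0, "wy": 0, "wz": 0, "gripper": 90}, {"dx": -0.82, "dy": 0, "dz": 0, "wx": 0, "wy": 0, "wz": 0, "gripper": 90}, {"dx": -0.82, "dy": 0, "dz": 0, "wx": 0, "wy": 0, "wz": 0, "gripper": 90}, {"dx": -0.82, "dy": 0, "dz": 0, "wx": 0, "wy": 0, "wz": 0, "gripper": 90}, {"dx": 0, "dy": 0, "dz": 0, "wx": 0, "wy": 0.82, "wz": 0, "gripper": 90}, {"dx": 0, "dy": 0, "dz": 0, "wx": 0, "wy": 0.82, "wz": 0, "gripper": 90}, {"dx": 0, "dy": 0, "dz": 0, "wx": 0, "wy": 0.82, "wz": 0, "gripper": 90}, {"dx": 0, "dy": 0, "dz": 0, "wx": 0, "wy": 0.82, "wz": 0, "gripper": 90}, {"dx": 0, "dy": 0, "dz": 0, "wx": 0, "wy": 0.82, "wz": 0, "gripper": 90}, {"dx": 0, "dy": 0, "dz": 0, "wx": 0, "wy": 0.82, "wz": 0, "gripper": 90}, {"dx": 0, "dy": 0, "dz": 0, "wx": 0, "wy": 0.82, "wz": 0, "gripper": 90}, {"dx": 0, "dy": 0, "dz": 0, "wx": 0, "wy": 0.82, "wz": 0, "gripper": 90}, {"dx": 0, "dy": 0, "dz": 0, "wx": 0, "wy": 0, "wz": 0, "gripper": 90}, {"dx": 0, "dy": 0, "dz": 0, "wx": 0, "wy": 0, "wz": 0, "gripper": 90}])

```text
time: 4.4
tool_pos: [0.4495, -0.2232, 0.1122]
ee_rot: [-3.139, -0.784, -0.02]
wrist_force: [0.2, -0.2, 0.6]
width: 0.0608
finger_force: 0.0
```

```bash
python3 - <<'E'
from h import *
o=robot.get_obs(); print(o["tool_pos"],o["ee_rot"],o["joint_positions"].round(2))
from scipy.spatial.transform import Rotation as R
print(R.from_euler("xyz",o["ee_rot"]).as_matrix().round(3))
im=eyes.snapshot("side")[:,:,::-1]; cv2.imwrite("pics/s2.png",cv2.convertScaleAbs(cv2.resize(im[200:480,240:640],None,fx=2,fy=2),alpha=1.5))
E
```

```text
[ 0.44948492 -0.2232259   0.1121875 ] [-3.13922966 -0.78387242 -0.01975231] [-0.85 -0.14  2.16  0.87  0.75  0.19]
[[ 0.708 -0.018  0.706]
 [-0.014 -1.    -0.012]
 [ 0.706 -0.002 -0.708]]
```

View pics/s2.png

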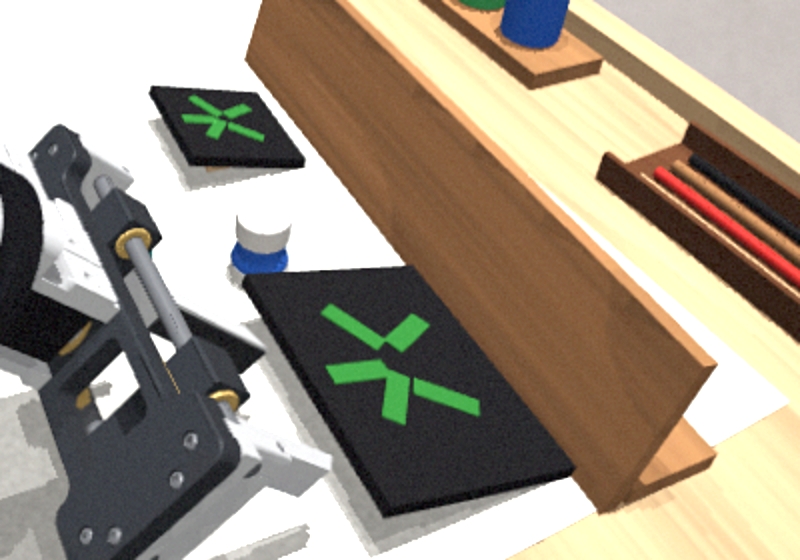

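The board is now flush and parallel with the rest foot, and the jar at crop (262,240) and the small board are untouched. Next the fingers go under the raised edge.

Emit:
carry_out(deltas=[{"dx": -0.57, "dy": 0, "dz": 0.57, "wx": 0, "wy": 0, "wz": 0, "gripper": 90}, {"dx": -0.57, "dy": 0, "dz": 0.57, "wx": 0, "wy": 0, "wz": 0, "gripper": 90}, {"dx": 0, "dy": 0, "dz": 0, "wx": 0, "wy": 0, "wz": 0, "gripper": 90}, {"dx": 0.32, "dy": 0, "dz": 0.32, "wx": 0, "wy": 0, "wz": 0, "gripper": 90}, {"dx": 0.32, "dy": 0, "dz": 0.32, "wx": 0, "wy": 0, "wz": 0, "gripper": 90}, {"dx": 0.32, "dy": 0, "dz": 0.32, "wx": 0, "wy": 0, "wz": 0, "gripper": 90}, {"dx": 0, "dy": 0, "dz": 0, "wx": 0, "wy": 0, "wz": 0, "gripper": 90}, {"dx": 0, "dy": 0, "dz": 0, "wx": 0, "wy": 0, "wz": 0, "gripper": 90}])

```text
time: 5.12
tool_pos: [0.4786, -0.2236, 0.0816]
ee_rot: [3.14, -0.788, -0.013]
wrist_force: [-0.1, -0.4, -0.9]
width: 0.0606
finger_force: 0.3
```

Emit:
carry_out(deltas=[{"dx": 0.31, "dy": 0, "dz": -0.14, "wx": 0, "wy": 0, "wz": 0, "gripper": 90}, {"dx": 0.31, "dy": 0, "dz": -0.14, "wx": 0, "wy": 0, "wz": 0, "gripper": 90}, {"dx": 0.31, "dy": 0, "dz": -0.14, "wx": 0, "wy": 0, "wz": 0, "gripper": 90}, {"dx": 0.32, "dy": 0, "dz": -0.09, "wx": 0, "wy": 0, "wz": 0, "gripper": 90}, {"dx": 0.32, "dy": 0, "dz": -0.09, "wx": 0, "wy": 0, "wz": 0, "gripper": 90}, {"dx": 0.32, "dy": 0, "dz": -0.09, "wx": 0, "wy": 0, "wz": 0, "gripper": 90}, {"dx": 0, "dy": 0, "dz": 0, "wx": 0, "wy": 0, "wz": 0, "gripper": 90}])

```text
time: 5.7
tool_pos: [0.4955, -0.2245, 0.1194]
ee_rot: [3.139, -0.79, -0.014]
wrist_force: [0.4, 1.0, -0.3]
width: 0.061
finger_force: 0.3
```

```bash
python3 - <<'E'
from h import *
im=eyes.snapshot("side")[:,:,::-1]; cv2.imwrite("pics/s3.png",cv2.convertScaleAbs(cv2.resize(im[200:480,240:640],None,fx=2,fy=2),alpha=1.5))
E
```

```text
(no output)
```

View pics/s3.png

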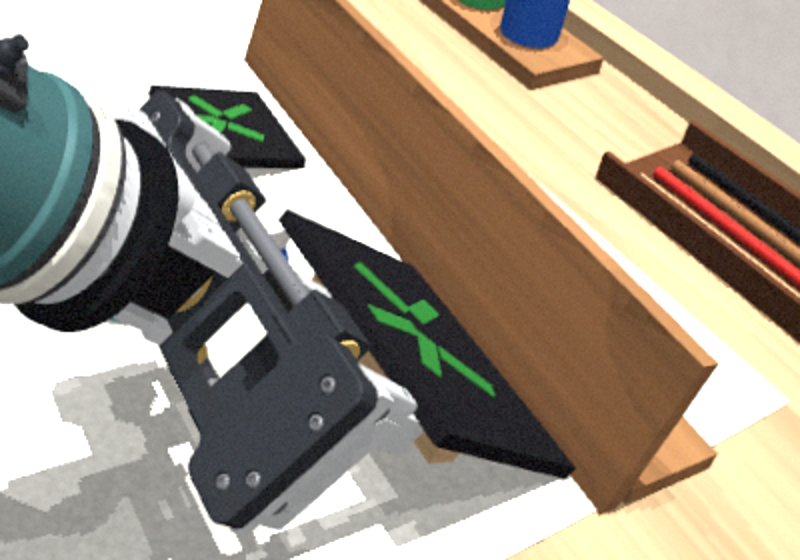

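The board is up to about 35° with its pivot edge still at the foot. I'll continue the arc.

Emit:
carry_out(deltas=[{"dx": 0.33, "dy": 0, "dz": -0.03, "wx": 0, "wy": 0, "wz": 0, "gripper": 90}, {"dx": 0.33, "dy": 0, "dz": -0.03, "wx": 0, "wy": 0, "wz": 0, "gripper": 90}, {"dx": 0.33, "dy": 0, "dz": -0.03, "wx": 0, "wy": 0, "wz": 0, "gripper": 90}, {"dx": 0.31, "dy": 0, "dz": 0.03, "wx": 0, "wy": 0, "wz": 0, "gripper": 90}, {"dx": 0.31, "dy": 0, "dz": 0.03, "wx": 0, "wy": 0, "wz": 0, "gripper": 90}, {"dx": 0.31, "dy": 0, "dz": 0.03, "wx": 0, "wy": 0, "wz": 0, "gripper": 90}, {"dx": 0.3, "dy": 0, "dz": 0.09, "wx": 0, "wy": 0, "wz": 0, "gripper": 90}, {"dx": 0.3, "dy": 0, "dz": 0.09, "wx": 0, "wy": 0, "wz": 0, "gripper": 90}, {"dx": 0.3, "dy": 0, "dz": 0.09, "wx": 0, "wy": 0, "wz": 0, "gripper": 90}, {"dx": 0, "dy": 0, "dz": 0, "wx": 0, "wy": 0, "wz": 0, "gripper": 90}, {"dx": 0, "dy": 0, "dz": 0, "wx": 0, "wy": 0, "wz": 0, "gripper": 90}])

```text
time: 6.67
tool_pos: [0.5385, -0.2246, 0.1538]
ee_rot: [3.141, -0.788, -0.015]
wrist_force: [0.6, 0.5, -0.5]
width: 0.0609
finger_force: 0.1
```

```bash
python3 - <<'E'
from h import *
im=eyes.snapshot("side")[:,:,::-1]; cv2.imwrite("pics/s4.png",cv2.convertScaleAbs(cv2.resize(im[200:480,240:640],None,fx=2,fy=2),alpha=1.5))
E
```

```text
(no output)
```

View pics/s4.png

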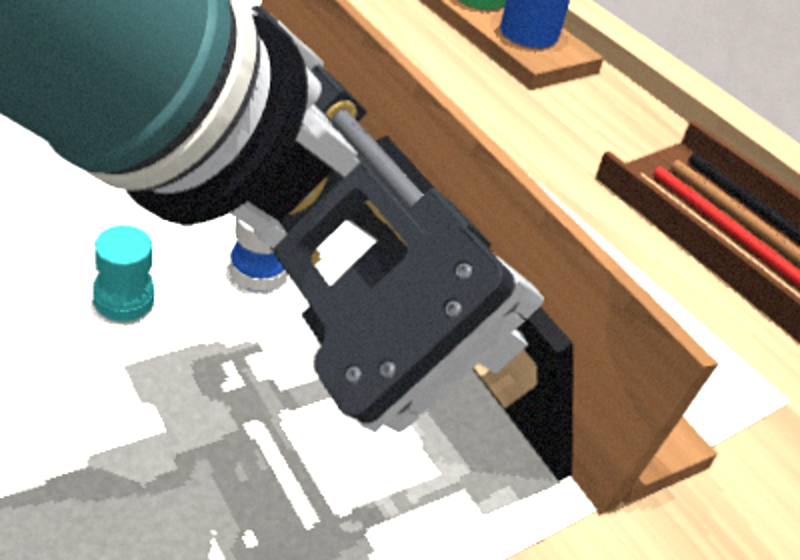

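The board is now at about 65–70°, with its near end at crop (570,345)–(572,475). One last push onto the rest face.

Emit:
carry_out(deltas=[{"dx": 0.28, "dy": 0, "dz": 0.14, "wx": 0, "wy": 0, "wz": 0, "gripper": 90}, {"dx": 0.28, "dy": 0, "dz": 0.14, "wx": 0, "wy": 0, "wz": 0, "gripper": 90}, {"dx": 0.28, "dy": 0, "dz": 0.16, "wx": 0, "wy": 0, "wz": 0, "gripper": 90}, {"dx": 0, "dy": 0, "dz": 0, "wx": 0, "wy": 0, "wz": 0, "gripper": 90}])

```text
time: 7.05
tool_pos: [0.5574, -0.2252, 0.1603]
ee_rot: [3.14, -0.789, -0.015]
wrist_force: [0.0, -0.7, 0.2]
width: 0.0608
finger_force: 0.0
```

Emit:
carry_out(deltas=[{"dx": 0.08, "dy": 0, "dz": 0.08, "wx": 0, "wy": 0, "wz": 0, "gripper": 90}, {"dx": 0.08, "dy": 0, "dz": 0.08, "wx": 0, "wy": 0, "wz": 0, "gripper": 90}, {"dx": 0.04, "dy": 0, "dz": 0.04, "wx": 0, "wy": 0, "wz": 0, "gripper": 90}, {"dx": 0, "dy": 0, "dz": 0, "wx": 0, "wy": 0, "wz": 0, "gripper": 90}])

```text
time: 7.38
tool_pos: [0.5619, -0.225, 0.1592]
ee_rot: [-3.142, -0.787, -0.016]
wrist_force: [1.2, 0.1, 0.3]
width: 0.0606
finger_force: 0.0
```

```bash
python3 - <<'E'
from h import *
im=eyes.snapshot("side")[:,:,::-1]; cv2.imwrite("pics/s5.png",cv2.convertScaleAbs(cv2.resize(im[260:460,400:600],None,fx=3,fy=3),alpha=1.8))
E
```

```text
(no output)
```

View pics/s5.png

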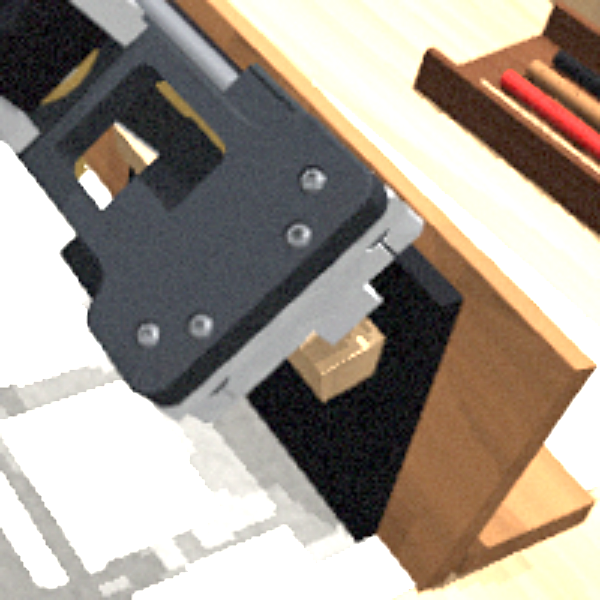

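The batten is fixed to the board's underside. The board still leans about 6° toward the robot and has to pass vertical to lie on the face leaning back 12°, so I keep pushing forward.

Emit:
carry_out(deltas=[{"dx": 0.12, "dy": 0, "dz": 0.12, "wx": 0, "wy": 0, "wz": 0, "gripper": 90}, {"dx": 0.12, "dy": 0, "dz": 0.12, "wx": 0, "wy": 0, "wz": 0, "gripper": 90}, {"dx": 0.12, "dy": 0, "dz": 0.12, "wx": 0, "wy": 0, "wz": 0, "gripper": 90}, {"dx": 0.12, "dy": 0, "dz": 0.12, "wx": 0, "wy": 0, "wz": 0, "gripper": 90}, {"dx": 0.12, "dy": 0, "dz": 0.12, "wx": 0, "wy": 0, "wz": 0, "gripper": 90}, {"dx": 0.12, "dy": 0, "dz": 0.12, "wx": 0, "wy": 0, "wz": 0, "gripper": 90}, {"dx": 0.12, "dy": 0, "dz": 0.12, "wx": 0, "wy": 0, "wz": 0, "gripper": 90}, {"dx": 0.08, "dy": 0, "dz": 0.08, "wx": 0, "wy": 0, "wz": 0, "gripper": 90}, {"dx": 0, "dy": 0, "dz": 0, "wx": 0, "wy": 0, "wz": 0, "gripper": 90}])

```text
time: 8.18
tool_pos: [0.5885, -0.2256, 0.1599]
ee_rot: [3.141, -0.788, -0.016]
wrist_force: [0.0, -0.2, 2.7]
width: 0.0609
finger_force: 0.9
```

Emit:
carry_out(deltas=[{"dx": 0.06, "dy": 0, "dz": 0.06, "wx": 0, "wy": 0, "wz": 0, "gripper": 90}, {"dx": 0.06, "dy": 0, "dz": 0.06, "wx": 0, "wy": 0, "wz": 0, "gripper": 90}, {"dx": 0, "dy": 0, "dz": 0, "wx": 0, "wy": 0, "wz": 0, "gripper": 90}])

```text
time: 8.43
tool_pos: [0.5905, -0.2257, 0.1596]
ee_rot: [3.141, -0.786, -0.015]
wrist_force: [-11.6, 0.6, 7.8]
width: 0.0608
finger_force: 7.6
```

The board is pressed firmly on the rest (11.6 N). Now I retreat straight back, slowly at first.

Emit:
carry_out(deltas=[{"dx": -0.06, "dy": 0, "dz": -0.06, "wx": 0, "wy": 0, "wz": 0, "gripper": 90}, {"dx": -0.08, "dy": 0, "dz": -0.08, "wx": 0, "wy": 0, "wz": 0, "gripper": 90}, {"dx": -0.15, "dy": 0, "dz": -0.15, "wx": 0, "wy": 0, "wz": 0, "gripper": 90}, {"dx": -0.3, "dy": 0, "dz": -0.3, "wx": 0, "wy": 0, "wz": 0, "gripper": 90}, {"dx": -0.6, "dy": 0, "dz": -0.6, "wx": 0, "wy": 0, "wz": 0, "gripper": 90}, {"dx": -0.6, "dy": 0, "dz": -0.6, "wx": 0, "wy": 0, "wz": 0, "gripper": 90}, {"dx": -0.6, "dy": 0, "dz": -0.6, "wx": 0, "wy": 0, "wz": 0, "gripper": 90}, {"dx": -0.6, "dy": 0, "dz": -0.6, "wx": 0, "wy": 0, "wz": 0, "gripper": 90}, {"dx": -0.6, "dy": 0, "dz": -0.6, "wx": 0, "wy": 0, "wz": 0, "gripper": 90}, {"dx": -0.2, "dy": 0, "dz": -0.8, "wx": 0, "wy": 0, "wz": 0, "gripper": 90}, {"dx": -0.2, "dy": 0, "dz": -0.8, "wx": 0, "wy": 0, "wz": 0, "gripper": 90}, {"dx": -0.2, "dy": 0, "dz": -0.8, "wx": 0, "wy": 0, "wz": 0, "gripper": 90}, {"dx": 0, "dy": 0, "dz": 0, "wx": 0, "wy": 0, "wz": 0, "gripper": 90}])

```text
time: 9.52
tool_pos: [0.4456, -0.2231, 0.1849]
ee_rot: [3.14, -0.787, -0.016]
wrist_force: [0.4, 0.3, 0.7]
width: 0.0604
finger_force: 0.0
```

```bash
python3 - <<'E'
from h import *
im=eyes.snapshot("side")[:,:,::-1]; cv2.imwrite("pics/s6.png",cv2.convertScaleAbs(cv2.resize(im[200:480,240:640],None,fx=2,fy=2),alpha=1.7))
E
```

```text
(no output)
```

View pics/s6.png

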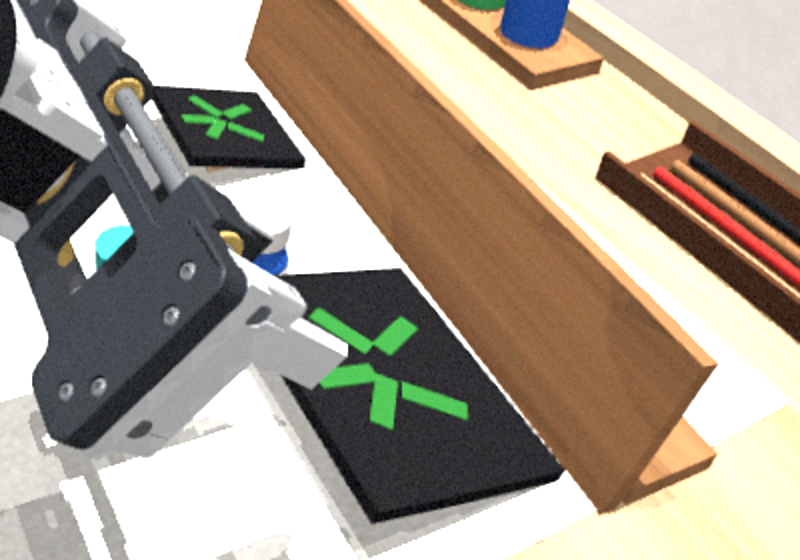

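The board fell back to lying. The fingertips had come down on the batten (upward tool force) and dragged it back on the retreat. The board still lies near square, with its pivot corner at crop (563,472), about 6 mm off the rest, and the jar and small board look unmoved. I'll push it to the foot again, then repeat the arc with the tip higher on the board.

Emit:
carry_out(deltas=[{"dx": 0, "dy": 0, "dz": 0, "wx": 0, "wy": -0.82, "wz": 0, "gripper": 90}, {"dx": 0, "dy": 0, "dz": 0, "wx": 0, "wy": -0.82, "wz": 0, "gripper": 90}, {"dx": 0, "dy": 0, "dz": 0, "wx": 0, "wy": -0.82, "wz": 0, "gripper": 90}, {"dx": 0, "dy": 0, "dz": 0, "wx": 0, "wy": -0.82, "wz": 0, "gripper": 90}, {"dx": 0, "dy": 0, "dz": 0, "wx": 0, "wy": -0.82, "wz": 0, "gripper": 90}, {"dx": 0, "dy": 0, "dz": 0, "wx": 0, "wy": -0.82, "wz": 0, "gripper": 90}, {"dx": 0, "dy": 0, "dz": 0, "wx": 0, "wy": -0.82, "wz": 0, "gripper": 90}, {"dx": 0, "dy": 0, "dz": 0, "wx": 0, "wy": -0.82, "wz": 0, "gripper": 90}, {"dx": 0.5, "dy": 0, "dz": 0.9, "wx": 0, "wy": 0, "wz": 0, "gripper": 90}, {"dx": 0.5, "dy": 0, "dz": 0.9, "wx": 0, "wy": 0, "wz": 0, "gripper": 90}, {"dx": 0.5, "dy": 0, "dz": 0.9, "wx": 0, "wy": 0, "wz": 0, "gripper": 90}, {"dx": 0.5, "dy": 0, "dz": 0.9, "wx": 0, "wy": 0, "wz": 0, "gripper": 90}, {"dx": 0, "dy": 0, "dz": 0, "wx": 0, "wy": 0, "wz": 0, "gripper": 90}, {"dx": 0, "dy": 0, "dz": 0, "wx": 0, "wy": 0, "wz": 0, "gripper": 90}])

```text
time: 10.73
tool_pos: [0.4866, -0.2228, 0.1102]
ee_rot: [-3.139, 0.004, -0.015]
wrist_force: [0.4, -0.3, -0.0]
width: 0.0611
finger_force: 0.0
```

```bash
python3 - <<'E'
from fit import *
for n,u,v,z in(("side",521.5,436,.008),("side",440,335,.008),("side",427.5,460,.03)): print(atz(S[n],u,v,z).round(4))
a=cv2.imread("pics/side0.png"); b=eyes.snapshot("side")[:,:,::-1]
d=cv2.absdiff(a,b).max(2)
print("small board diff",d[235:290,312:395].mean(), "jar",d[298:335,355:388].mean())
E
```

```text
[ 0.6421 -0.2858  0.008 ]
[ 0.6438 -0.1381  0.008 ]
[ 0.5338 -0.2829  0.03  ]
small board diff 75.14852135815991 jar 112.55855855855856
```

Emit:
carry_out(deltas=[{"dx": 0.4, "dy": 0, "dz": 0, "wx": 0, "wy": 0, "wz": 0, "gripper": 90}, {"dx": 0.4, "dy": 0, "dz": 0, "wx": 0, "wy": 0, "wz": 0, "gripper": 90}, {"dx": 0.4, "dy": 0, "dz": 0, "wx": 0, "wy": 0, "wz": 0, "gripper": 90}, {"dx": 0.25, "dy": 0, "dz": 0, "wx": 0, "wy": 0, "wz": 0, "gripper": 90}, {"dx": 0.2, "dy": 0, "dz": 0, "wx": 0, "wy": 0, "wz": 0, "gripper": 90}, {"dx": 0.2, "dy": 0, "dz": 0, "wx": 0, "wy": 0, "wz": 0, "gripper": 90}, {"dx": 0.2, "dy": 0, "dz": 0, "wx": 0, "wy": 0, "wz": 0, "gripper": 90}, {"dx": 0.15, "dy": 0, "dz": 0, "wx": 0, "wy": 0, "wz": 0, "gripper": 90}, {"dx": 0, "dy": 0, "dz": 0, "wx": 0, "wy": 0, "wz": 0, "gripper": 90}])

```text
time: 11.53
tool_pos: [0.5311, -0.2244, 0.1124]
ee_rot: [-3.141, 0.001, -0.016]
wrist_force: [-1.8, 0.4, 1.1]
width: 0.0609
finger_force: 0.9
```

Emit:
carry_out(deltas=[{"dx": 0.1, "dy": 0, "dz": 0, "wx": 0, "wy": 0, "wz": 0, "gripper": 90}, {"dx": -0.84, "dy": 0, "dz": 0, "wx": 0, "wy": 0, "wz": 0, "gripper": 90}, {"dx": -0.84, "dy": 0, "dz": 0, "wx": 0, "wy": 0, "wz": 0, "gripper": 90}, {"dx": -0.84, "dy": 0, "dz": 0, "wx": 0, "wy": 0, "wz": 0, "gripper": 90}, {"dx": -0.84, "dy": 0, "dz": 0, "wx": 0, "wy": 0, "wz": 0, "gripper": 90}, {"dx": -0.84, "dy": 0, "dz": 0, "wx": 0, "wy": 0, "wz": 0, "gripper": 90}, {"dx": 0, "dy": 0, "dz": 0, "wx": 0, "wy": 0.82, "wz": 0, "gripper": 90}, {"dx": 0, "dy": 0, "dz": 0, "wx": 0, "wy": 0.82, "wz": 0, "gripper": 90}, {"dx": 0, "dy": 0, "dz": 0, "wx": 0, "wy": 0.82, "wz": 0, "gripper": 90}, {"dx": 0, "dy": 0, "dz": 0, "wx": 0, "wy": 0.82, "wz": 0, "gripper": 90}, {"dx": 0, "dy": 0, "dz": 0, "wx": 0, "wy": 0.82, "wz": 0, "gripper": 90}, {"dx": 0, "dy": 0, "dz": 0, "wx": 0, "wy": 0.82, "wz": 0, "gripper": 90}, {"dx": 0, "dy": 0, "dz": 0, "wx": 0, "wy": 0.82, "wz": 0, "gripper": 90}, {"dx": 0, "dy": 0, "dz": 0, "wx": 0, "wy": 0.82, "wz": 0, "gripper": 90}, {"dx": 0, "dy": 0, "dz": 0, "wx": 0, "wy": 0, "wz": 0, "gripper": 90}, {"dx": 0, "dy": 0, "dz": 0, "wx": 0, "wy": 0, "wz": 0, "gripper": 90}])

```text
time: 12.87
tool_pos: [0.4483, -0.2232, 0.1116]
ee_rot: [-3.14, -0.784, -0.02]
wrist_force: [-0.5, 0.8, -0.2]
width: 0.0609
finger_force: 0.0
```

Emit:
carry_out(deltas=[{"dx": -0.44, "dy": 0, "dz": 0.44, "wx": 0, "wy": 0, "wz": 0, "gripper": 90}, {"dx": -0.44, "dy": 0, "dz": 0.44, "wx": 0, "wy": 0, "wz": 0, "gripper": 90}, {"dx": 0, "dy": 0, "dz": 0, "wx": 0, "wy": 0, "wz": 0, "gripper": 90}, {"dx": 0.28, "dy": 0, "dz": 0.28, "wx": 0, "wy": 0, "wz": 0, "gripper": 90}, {"dx": 0.28, "dy": 0, "dz": 0.28, "wx": 0, "wy": 0, "wz": 0, "gripper": 90}, {"dx": 0.28, "dy": 0, "dz": 0.28, "wx": 0, "wy": 0, "wz": 0, "gripper": 90}, {"dx": 0, "dy": 0, "dz": 0, "wx": 0, "wy": 0, "wz": 0, "gripper": 90}, {"dx": 0, "dy": 0, "dz": 0, "wx": 0, "wy": 0, "wz": 0, "gripper": 90}])

```text
time: 13.53
tool_pos: [0.4739, -0.2235, 0.0882]
ee_rot: [3.14, -0.788, -0.014]
wrist_force: [-0.2, -0.6, -0.2]
width: 0.061
finger_force: 0.3
```

Emit:
carry_out(deltas=[{"dx": 0.31, "dy": 0, "dz": -0.14, "wx": 0, "wy": 0, "wz": 0, "gripper": 90}, {"dx": 0.31, "dy": 0, "dz": -0.14, "wx": 0, "wy": 0, "wz": 0, "gripper": 90}, {"dx": 0.31, "dy": 0, "dz": -0.14, "wx": 0, "wy": 0, "wz": 0, "gripper": 90}, {"dx": 0.32, "dy": 0, "dz": -0.09, "wx": 0, "wy": 0, "wz": 0, "gripper": 90}, {"dx": 0.32, "dy": 0, "dz": -0.09, "wx": 0, "wy": 0, "wz": 0, "gripper": 90}, {"dx": 0.32, "dy": 0, "dz": -0.09, "wx": 0, "wy": 0, "wz": 0, "gripper": 90}, {"dx": 0.33, "dy": 0, "dz": -0.03, "wx": 0, "wy": 0, "wz": 0, "gripper": 90}, {"dx": 0.33, "dy": 0, "dz": -0.03, "wx": 0, "wy": 0, "wz": 0, "gripper": 90}, {"dx": 0.33, "dy": 0, "dz": -0.03, "wx": 0, "wy": 0, "wz": 0, "gripper": 90}, {"dx": 0, "dy": 0, "dz": 0, "wx": 0, "wy": 0, "wz": 0, "gripper": 90}])

```text
time: 14.37
tool_pos: [0.5039, -0.2246, 0.1413]
ee_rot: [3.139, -0.79, -0.014]
wrist_force: [-0.8, -0.2, -0.6]
width: 0.0607
finger_force: 0.3
```

```bash
python3 - <<'E'
from h import *
c=eyes.get_calibration("side"); b=eyes.snapshot("side"); g=b.max(2)
cv2.imwrite("pics/s7.png",b[:,:,::-1])
# board near-end dark silhouette: per row, rightmost black pixel left of u=560
for v in range(340,470,8):
    k=np.where(g[v,480:570]<60)[0]; print(v,(480+k.min(),480+k.max()) if len(k) else None,end="; ")
E
```

```text
340 None; 348 None; 356 None; 364 None; 372 None; 380 (np.int64(482), np.int64(484)); 388 (np.int64(480), np.int64(490)); 396 (np.int64(480), np.int64(496)); 404 (np.int64(480), np.int64(503)); 412 (np.int64(486), np.int64(509)); 420 (np.int64(496), np.int64(516)); 428 (np.int64(507), np.int64(522)); 436 (np.int64(517), np.int64(525)); 444 None; 452 None; 460 None; 468 None;
```

Emit:
carry_out(deltas=[{"dx": 0.28, "dy": 0, "dz": 0.04, "wx": 0, "wy": 0, "wz": 0, "gripper": 90}, {"dx": 0.28, "dy": 0, "dz": 0.04, "wx": 0, "wy": 0, "wz": 0, "gripper": 90}, {"dx": 0.28, "dy": 0, "dz": 0.04, "wx": 0, "wy": 0, "wz": 0, "gripper": 90}, {"dx": 0.28, "dy": 0, "dz": 0.04, "wx": 0, "wy": 0, "wz": 0, "gripper": 90}, {"dx": 0.28, "dy": 0, "dz": 0.04, "wx": 0, "wy": 0, "wz": 0, "gripper": 90}, {"dx": 0.28, "dy": 0, "dz": 0.04, "wx": 0, "wy": 0, "wz": 0, "gripper": 90}, {"dx": 0.22, "dy": 0, "dz": 0.14, "wx": 0, "wy": 0, "wz": 0, "gripper": 90}, {"dx": 0.22, "dy": 0, "dz": 0.14, "wx": 0, "wy": 0, "wz": 0, "gripper": 90}, {"dx": 0.22, "dy": 0, "dz": 0.14, "wx": 0, "wy": 0, "wz": 0, "gripper": 90}, {"dx": 0.22, "dy": 0, "dz": 0.14, "wx": 0, "wy": 0, "wz": 0, "gripper": 90}, {"dx": 0, "dy": 0, "dz": 0, "wx": 0, "wy": 0, "wz": 0, "gripper": 90}])

```text
time: 15.33
tool_pos: [0.5511, -0.2249, 0.1649]
ee_rot: [3.141, -0.788, -0.015]
wrist_force: [-0.4, 0.3, -0.3]
width: 0.061
finger_force: 0.1
```

```bash
python3 - <<'E'
from h import *
b=eyes.snapshot("side"); g=b.max(2)
for v in range(320,470,8):
    k=np.where(g[v,500:580]<45)[0]; print(v,(500+int(k.min()),500+int(k.max())) if len(k) else None,end="; ")
E
```

```text
320 (500, 579); 328 (506, 516); 336 (500, 508); 344 (522, 525); 352 (514, 532); 360 (519, 539); 368 (514, 541); 376 (521, 540); 384 (519, 538); 392 (510, 536); 400 (500, 534); 408 (500, 532); 416 (501, 530); 424 (507, 528); 432 (513, 526); 440 None; 448 None; 456 None; 464 None;
```

Emit:
carry_out(deltas=[{"dx": 0.23, "dy": 0, "dz": 0.14, "wx": 0, "wy": 0, "wz": 0, "gripper": 90}, {"dx": 0.23, "dy": 0, "dz": 0.14, "wx": 0, "wy": 0, "wz": 0, "gripper": 90}, {"dx": 0.23, "dy": 0, "dz": 0.14, "wx": 0, "wy": 0, "wz": 0, "gripper": 90}, {"dx": 0.23, "dy": 0, "dz": 0.14, "wx": 0, "wy": 0, "wz": 0, "gripper": 90}, {"dx": 0.13, "dy": 0, "dz": 0.13, "wx": 0, "wy": 0, "wz": 0, "gripper": 90}, {"dx": 0.13, "dy": 0, "dz": 0.13, "wx": 0, "wy": 0, "wz": 0, "gripper": 90}, {"dx": 0.13, "dy": 0, "dz": 0.13, "wx": 0, "wy": 0, "wz": 0, "gripper": 90}, {"dx": 0.13, "dy": 0, "dz": 0.13, "wx": 0, "wy": 0, "wz": 0, "gripper": 90}, {"dx": 0.13, "dy": 0, "dz": 0.13, "wx": 0, "wy": 0, "wz": 0, "gripper": 90}, {"dx": 0, "dy": 0, "dz": 0, "wx": 0, "wy": 0, "wz": 0, "gripper": 90}])

```text
time: 16.22
tool_pos: [0.5899, -0.2255, 0.1696]
ee_rot: [3.141, -0.787, -0.016]
wrist_force: [0.0, -0.5, -0.2]
width: 0.0608
finger_force: 0.0
```

```bash
python3 - <<'E'
from fit import *
b=eyes.snapshot("side"); g=b.max(2); cv2.imwrite("pics/s8.png",b[:,:,::-1])
for v in range(320,450,8):
    k=np.where(g[v,500:600]<45)[0]; print(v,(500+int(k.min()),500+int(k.max())) if len(k) else None,end="; ")
# expected near-end points of board (y=-.285): underside corner & top, for candidate leans
for th in (84,90,96,102):
    t=np.radians(th); print(th,[proj(S["side"],[.6465-r*np.cos(t)+z*np.sin(t),-.285,r*np.sin(t)+z*np.cos(t)]).round(0).tolist() for r,z in((0,0),(.115,0),(.115,.008))])
E
```

```text
320 (525, 598); 328 (504, 599); 336 (507, 599); 344 (501, 572); 352 (509, 580); 360 (501, 575); 368 (500, 570); 376 (511, 565); 384 (500, 560); 392 (500, 554); 400 (500, 549); 408 (500, 544); 416 (501, 539); 424 (507, 534); 432 (513, 528); 440 None; 448 None; 84 [[522.0, 439.0], [548.0, 362.0], [555.0, 358.0]]
90 [[522.0, 439.0], [559.0, 357.0], [566.0, 354.0]]
96 [[522.0, 439.0], [569.0, 353.0], [575.0, 351.0]]
102 [[522.0, 439.0], [578.0, 351.0], [584.0, 350.0]]
```

The board's near end now runs from about (522,438) to (580,352), which matches the 102° lean on the rest, and there is no force on the tool. Now I retreat.

Emit:
carry_out(deltas=[{"dx": -0.06, "dy": 0, "dz": -0.08, "wx": 0, "wy": 0, "wz": 0, "gripper": 90}, {"dx": -0.08, "dy": 0, "dz": -0.1, "wx": 0, "wy": 0, "wz": 0, "gripper": 90}, {"dx": -0.15, "dy": 0, "dz": -0.2, "wx": 0, "wy": 0, "wz": 0, "gripper": 90}, {"dx": -0.3, "dy": 0, "dz": -0.5, "wx": 0, "wy": 0, "wz": 0, "gripper": 90}, {"dx": -0.4, "dy": 0, "dz": -0.8, "wx": 0, "wy": 0, "wz": 0, "gripper": 90}, {"dx": -0.4, "dy": 0, "dz": -0.8, "wx": 0, "wy": 0, "wz": 0, "gripper": 90}, {"dx": -0.4, "dy": 0, "dz": -0.8, "wx": 0, "wy": 0, "wz": 0, "gripper": 90}, {"dx": -0.4, "dy": 0, "dz": -0.8, "wx": 0, "wy": 0, "wz": 0, "gripper": 90}, {"dx": -0.4, "dy": 0, "dz": -0.8, "wx": 0, "wy": 0, "wz": 0, "gripper": 90}, {"dx": -0.4, "dy": 0, "dz": -0.8, "wx": 0, "wy": 0, "wz": 0, "gripper": 90}, {"dx": -0.4, "dy": 0, "dz": -0.8, "wx": 0, "wy": 0, "wz": 0, "gripper": 90}, {"dx": -0.4, "dy": 0, "dz": -0.8, "wx": 0, "wy": 0, "wz": 0, "gripper": 90}, {"dx": 0, "dy": 0, "dz": 0, "wx": 0, "wy": 0, "wz": 0, "gripper": 90}])

```text
time: 17.35
tool_pos: [0.4311, -0.2232, 0.2198]
ee_rot: [3.138, -0.789, -0.016]
wrist_force: [0.7, 0.4, -0.4]
width: 0.0611
finger_force: 0.0
```

```bash
python3 - <<'E'
from fit import *
b=eyes.snapshot("side")[:,:,::-1]; g=b.max(2); cv2.imwrite("pics/s9.png",b)
for v in range(344,450,8):
    k=np.where(g[v,380:600]<45)[0]; print(v,(380+int(k.min()),380+int(k.max())) if len(k) else None,end="; ")
m=(g<45).astype(np.uint8); n,l,s,ce=cv2.connectedComponentsWithStats(m)
print([r.tolist() for r in s if r[4]>400])
a=cv2.imread("pics/side0.png"); d=cv2.absdiff(a,b).max(2)
print("small",d[235:290,312:360].mean(),"jar",d[298:335,355:388].mean())
def blue(i): return np.argwhere((i[:,:,0].astype(int)-i[:,:,2]>50)&(i[:,:,0].astype(int)-i[:,:,1]>40))
for i in(a,b):
    p=blue(i[300:345,340:400])+[300,340]; print("jar blue",len(p),p.mean(0) if len(p) else 0)
a=cv2.imread("pics/scene0.png");b=eyes.snapshot("scene")[:,:,::-1];d=cv2.absdiff(a,b).max(2)
print("scene small",d[225:290,285:355].mean(),"jar",d[280:318,245:275].mean(),"bg",d[300:360,520:550].mean())
E
```

```text
344 (446, 572); 352 (452, 580); 360 (458, 575); 368 (465, 570); 376 (471, 565); 384 (476, 560); 392 (483, 554); 400 (489, 549); 408 (495, 544); 416 (501, 539); 424 (507, 534); 432 (514, 528); 440 None; 448 None; [[0, 0, 640, 480, 275729], [40, 27, 132, 61, 2397], [0, 108, 155, 118, 2550], [118, 133, 99, 128, 4029], [179, 205, 93, 109, 3704], [316, 243, 76, 54, 1558], [441, 257, 140, 183, 9747], [581, 262, 59, 61, 1203], [539, 277, 101, 94, 1634], [233, 280, 108, 110, 1948]]
small 48.61363636363637 jar 52.57739557739558
jar blue 100 [332.91 371.54]
jar blue 31 [327.74193548 380.4516129 ]
scene small 8.346593406593406 jar 8.73157894736842 bg 6.762777777777778
```

The board is standing on its own, with its black silhouette (441–581, 257–440) unchanged after the release. The scene camera shows the small board and jar unmoved. I'm handing in.

```bash
python3 -c "
from bench import robot
print(robot.close_job())"
```

```text
the job is handed in; nothing more can be done
None
```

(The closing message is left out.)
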